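Put the gun's pick-up tube to soak

ROBOT

A 6-joint arm with a two-finger parallel gripper is mounted at the origin on a cart in front of the work surface, level with it; the furniture and walls round the work are solid. World frame = base frame: x ahead of the robot, y to its left, z up, the work surface at z = 0. Lengths are in mm, angles in degrees, forces in N, time in s.
With the tool pointing down it reaches from about 300 to 1000 mm from the base axis. Payload 5.1 kg.
Tool frame: the origin (TCP) lies on the centre line of the jaws, within the pads' length; the fingertips stand 22 mm ahead of it and the grasp point (between the pads) lies 3 mm ahead of it; z points along the fingers, y is the line along which they close (so a half turn about z gives the same grasp; the last joint's range is limited). The gripper opens to 95 mm and grips with 3 to 60 N. Pads are 20 mm wide; open, the fingers measure 119 mm over their backs; the gripper's body (75 mm by 180 mm) begins 59 mm behind the grasp point.
Start: joints at [69.924, 7.093, 94.555, -0, 78.352, -4.733], TCP at [172.019, 626.813, 236.656] pointing down, gripper open.
Joint ranges: [-149.61, 149.61], [-58.7, 133.49], [1.44, 155.28], [-77.14, 257.14], [18.33, 153.61], [-166.67, 166.67]. Speed limits (degrees/s): [147.25, 147.25, 180, 180, 180, 180].

INTERFACE

Orientations are given as a 3x3 rotation matrix whose columns are the frame's x, y, z axes.
In Python, from plant import bot, optics, close_job gives the robot as it stands (bot), with the cameras (optics) and the job as plain functions.
- The arm moves only by the shell command python3 drive.py 'ROWS'. ROWS is a JSON list of rows, 1 to 10 of them, each of 7 numbers: dx, dy, dz in shares of the most that a row can go, 1 being 62.5 mm, then a rotation vector rx, ry, rz in normalised numbers (1 is 90 degrees), then the finger opening in mm; each row shifts and turns the commanded pose from where the row before left it, along the tool's axes as they then stand; what a row does not reach is not made up. A row lasts 1/8 s, in which the tool goes at most 62.5 mm and 10.7 degrees, less where a joint would pass 70% of its speed; a pose out of reach is approached as far as the arm can. The fingers move at their own pace and stop on an object; the grip force is fixed at half the most. Time passes only in rows, so rows that do not move let the fingers close. It prints the time, the measured TCP pose, the force, the opening and the grip force at its end. Shift and turn numbers lie between -1 and 1, and a call with a number outside is refused. Input that does not fit is refused with a message, and nothing moves.
- bot.get_obs(): the state, without advancing time (a new reading comes with each control period).
- optics.read_camera(name): name is "side" or "top" or "wrist"; returns a dict with "color" (384x512x3 uint8, red, green, blue), "K" (3x3 intrinsics, pixels), "R" (3x3) and "t" (3): a world point X has camera coordinates R X + t; the wrist camera has in their place "hand_eye" (4x4, takes a point from camera to tool coordinates, whose origin is the TCP and whose axes are the flange's). Camera axes: x right, y down, z forward; pixel columns grow to the right and rows downward; lengths in mm; the calibration is good to about 2 mm. The wrist camera is an equidistant fisheye: a pixel r from the principal point sees the ray r / f radians off the axis. A picture is of the moment at which its call begins: read the wrist's pose just before it. There is no depth.
- close_job(): hands the job in; it is judged then, once.
The state is a dict: "clock": time; "q": joint angles; "qvel": joint speeds; "joint_torque": joint torques, N m; "tool_pos": TCP position; "ee_rot": TCP orientation; "force": force on the tool from outside, world axes, zero at the start; "torque": the same for the moment, N m; "finger_gap": finger opening in mm; "gripper_force": force on a finger pad.
Only numpy, scipy, OpenCV 4.12 (cv2) and the standard library are available. Lean on these libraries where they do the work, as an engineer would, in place of code of your own. Each camera call takes 0.05 s, during which the arm holds its last target. There are 200 camera calls.

TASK

Take the spray gun's pick-up tube out of its sloping drip rest and put it in the soaking well, which stands under the shelf: lead its foot into the mouth at a slant, straighten it, lower it fully home without letting it drop, and let go. Only then push the red-knobbed lever all the way over, away from you, to start the wash. Leave the mixing cup and the two cans standing where they are.

Things in the scene. Friction and masses are not known exactly. Their poses are not given: they have to be found in the camera images.
- pickup_tube: The pick-up tube: a straight steel tube 170 mm long, 16 mm thick, about 0.12 kg. Origin at the centre of its foot end, z along it to the head. The foot (22 mm) is brass and tapers to 9 mm; the head (last 12 mm) is a brass nut 20 mm thick. It starts lying in the drip rest, 35 degrees from vertical, head up and leaning toward the rest's +x.
- tube_grip (a point): Point on the tube's axis 130 mm from its foot, in plain 16 mm tube clear of the rest: a good place to grip. If it is gripped here with the tool straight down and the fingers closing along the rest's y, the tool leans 35 degrees once the tube is upright, which clears the shelf.
- drip_rest: Fixed grey trough on a 120 x 70 x 6 mm plate; origin on the table under the plate's middle, x roughly away from the robot. It supports the lower 98 mm of the tube, from below (its +x side), between 10 mm high rails 20 mm apart. The tube's foot is at x = -50, z = 30 mm in this frame. The tube lifts straight up out of it.
- stand: Fixed soaking stand; origin on the table on the well's axis, x from the open front (robot side) to the column. Base plate 165 x 120 x 8 mm (x -45 to 120 mm), steel well at its front, 30 x 50 mm column at x = 80 to 110 mm, and on that a shelf that overhangs the well, with a 70 mm high jar fixed on it at x = 75 mm.
- well_mouth (a point): Centre of the well's mouth, 108 mm above the table. The mouth is a funnel, 46 mm wide inside (54 outside) at the top, narrowing over 45 mm to the bore, 22 mm wide, which goes down a further 50 mm to the floor.
- well_floor (a point): Centre of the well's floor, 95 mm below the mouth, 13 mm above the table. The tube is fully home when its foot stands on this floor; then 75 mm of it stand out of the well.
- shelf_edge (a point): Middle of the overhanging shelf's lower front edge: 6 mm in front (-x) of the well's axis, 268 mm above the table. The shelf is 84 mm wide, 10 mm thick plus a 9 mm lip. It is 160 mm above the mouth: too low for the upright tube or an upright gripper, but a tool leaning back over the open front by 35 to 50 degrees passes.
- wash_lever (a joint): The wash lever's angle, rad: 0 leaning toward the robot, 1.0 pushed all the way over away from it (a turn about the block's +y axis); a stiff hinge, it stays where it is left, moves with about 1 N at the ball. The pivot is 22 mm above the table.
- wash_lever_tip (a point): Centre of the lever's red ball (26 mm), on a 10 mm thick steel rod, 80 mm from the pivot: about 92 mm above the table at either end of its swing, 102 mm half way. Its travel is about 77 mm.
- wash_lever_base: Fixed grey block 70 x 50 x 25 mm that carries the lever; origin on the table under its middle and straight below the pivot; the lever swings from -x (near the robot) to +x.
- mixing_cup: Bystander: white mixing cup, 65 mm wide, 62 mm high; origin under its middle.
- paint_can: Bystander: paint can with a red and white band, 74 mm wide, 90 mm high; origin under its middle.
- solvent_can: Bystander: grey can with a blue band and a narrow neck, 74 mm wide, 130 mm high; origin under its middle.

How it is judged:
By the outcome, as a careful person would: the job done as asked, in the order asked, and still so for the second after the job is handed in, with the robot touching nothing.
It also fails if it takes over 61 s, if anything falls off the work surface, if the arm or the gripper's body presses on something with over 40 N, if the wrist force passes 120 N, or if a joint passes its speed limit or range.

## Working session

There is one attempt and no reset: what is moved stays moved. The work goes in short steps, Python scripts to look and compute and a shell command to move; the robot and the scene stay as the last step left them, time stands still between calls to the robot, and variables do not carry over. Pictures are saved under pics/ and viewed, at most 10 in all, crops included, and the job is handed in when it is done.

```bash
ls; mkdir -p pics; python3 - <<'E'
from plant import bot, optics, close_job
import cv2,pickle
d={}
for n in("side","top"):
    c=optics.read_camera(n);d[n]=c;cv2.imwrite(f"pics/{n}0.png",cv2.resize(c["color"][:,:,::-1],None,fx=1.5,fy=1.5))
    print(n,c["K"].tolist(),c["R"].round(4).tolist(),c["t"].round(1).tolist())
pickle.dump(d,open("c.pkl","wb"))
o=bot.get_obs();print(o["ee_rot"],o["clock"])
E
```

```text
drive.py
pics
plant.py
side [[375.6091067834239, 0.0, 249.66860141118875], [0.0, 375.6091067834239, 189.7461782623265], [0.0, 0.0, 1.0]] [[0.9158, -0.4013, 0.0167], [-0.1414, -0.3611, -0.9217], [0.376, 0.8418, -0.3874]] [-492.3, 224.0, 720.8]
top [[447.20058232292564, 0.0, 255.94589399089085], [0.0, 447.20058232292564, 190.2677058691768], [0.0, 0.0, 1.0]] [[-0.0225, -0.9997, -0.0051], [-0.9848, 0.023, -0.172], [0.172, 0.0012, -0.9851]] [19.6, 580.7, 1105.3]
[[-9.64357146e-01  2.64603271e-01 -6.35967659e-04]
 [ 2.64603994e-01  9.64355552e-01 -1.75930274e-03]
 [ 1.47781683e-04 -1.86487575e-03 -9.99998250e-01]] 0.1
```

View pics/side0.png

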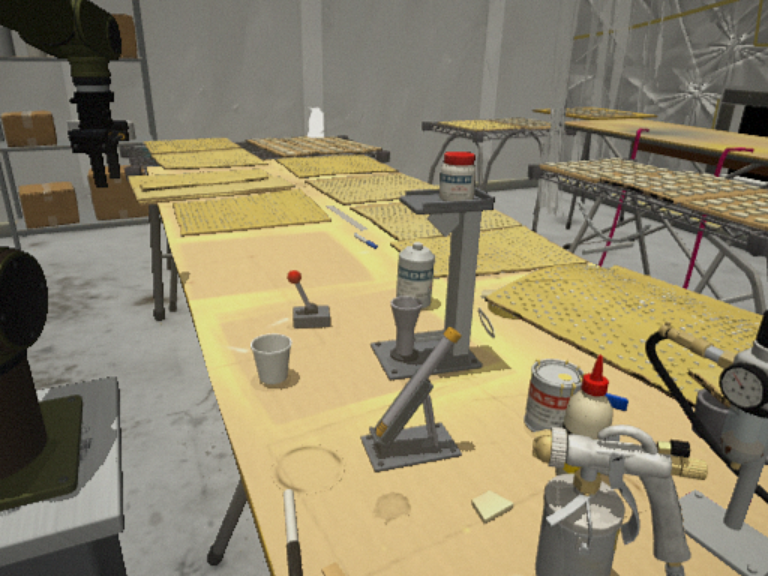

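View pics/top0.png

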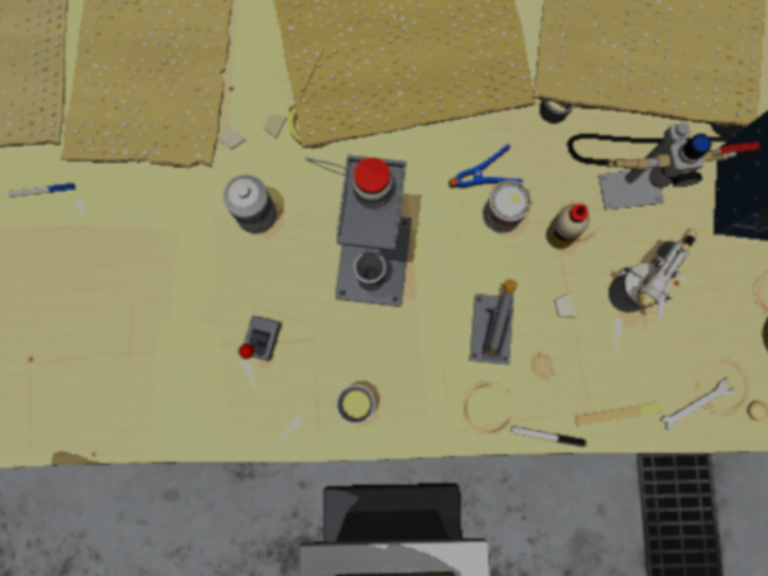

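The side view (1.5× display) shows the tube in the rest with its head at (452,335) and foot at (380,428), the well mouth at (406,303), and the lever ball at (294,277). In the top view the tube head is at (510,286), the mouth at (370,266), the ball at (246,351), and the cup at (356,403). I'll make enlarged crops for precise pixels.

```bash
python3 - <<'E'
import cv2,pickle,numpy as np
d=pickle.load(open("c.pkl","rb"))
def crop(n,x,y,w,h,s): 
    im=cv2.resize(d[n]["color"][y:y+h,x:x+w,::-1],None,fx=s,fy=s,interpolation=cv2.INTER_CUBIC)
    for i in range(0,w,10): cv2.putText(im,str(x+i) if i%20==0 else "",(i*s,8),0,.3,(0,0,255)); cv2.line(im,(i*s,0),(i*s,4),(0,0,255))
    for i in range(0,h,10): cv2.putText(im,str(y+i) if i%20==0 else "",(0,i*s),0,.3,(0,0,255)); cv2.line(im,(0,i*s),(4,i*s),(0,0,255))
    return im
a=crop("top",305,180,50,70,5);b=crop("top",215,150,70,60,5);c=crop("top",150,200,50,50,5)
e=crop("side",235,190,80,130,4)
W=np.zeros((600,800,3),np.uint8)
for im,(x,y) in((a,(0,0)),(c,(0,350)),(b,(250,300)),(e,(480,60))): 
    im=im[:600-y,:800-x]; W[y:y+im.shape[0],x:x+im.shape[1]]=im
# b placed beneath
cv2.imwrite("pics/m.png",W)
for n in d:
    h=cv2.cvtColor(d[n]["color"],cv2.COLOR_RGB2HSV)
    for nm,m in(("red",((h[...,0]<6)|(h[...,0]>174))&(h[...,1]>170)&(h[...,2]>60)),("brass",(h[...,0]>8)&(h[...,0]<24)&(h[...,1]>170)&(h[...,2]>60))):
        k,l,s,ce=cv2.connectedComponentsWithStats(m.astype(np.uint8))
        print(n,nm,[(s[i].tolist(),ce[i].round(1).tolist()) for i in range(1,k) if s[i,4]>12 and s[i,4]<500])
E
```

```text
side red [([296, 101, 21, 9, 153], [306.1, 105.3]), ([193, 181, 7, 6, 27], [195.7, 183.0]), ([388, 237, 18, 27, 270], [396.9, 253.4]), ([359, 261, 20, 12, 55], [369.3, 267.1])]
side brass [([296, 218, 11, 10, 65], [301.1, 222.6]), ([251, 285, 4, 6, 15], [252.2, 287.7])]
top red [([481, 94, 26, 9, 129], [493.6, 97.8]), ([237, 105, 23, 23, 425], [247.7, 116.3]), ([380, 136, 12, 12, 100], [385.5, 141.6]), ([160, 230, 9, 9, 66], [164.0, 233.6])]
top brass [([300, 119, 4, 5, 17], [301.4, 120.9]), ([336, 187, 8, 8, 46], [339.4, 190.3])]
```

View pics/m.png

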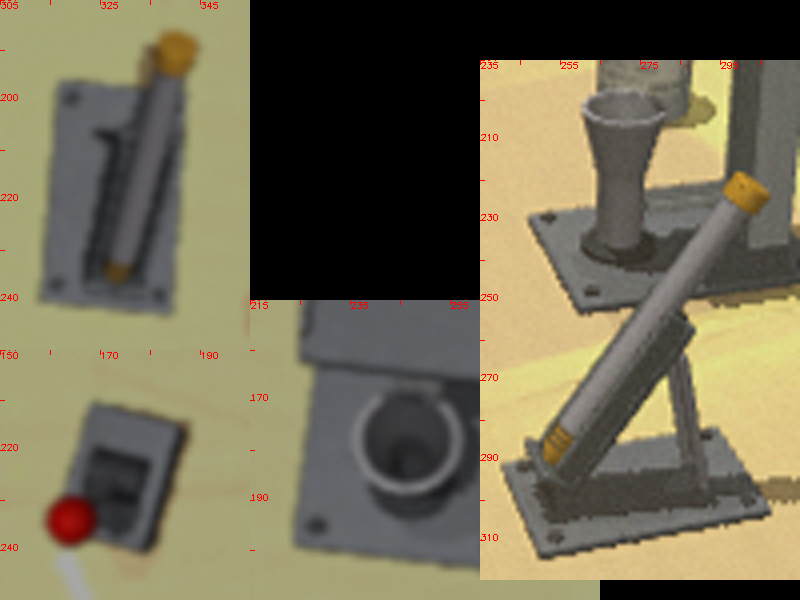

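The crops give these pixels in the native top image: rest plate corners (316.6,196), (313,240.2) and (339.4,242.8), head (340.4,190.6), foot (328.6,235.6), mouth (246.4,177.8), and block corners (169,210.6), (187.4,215.6) and (180,240.4). In the native side image the head is at (301.3,223.8), the foot at (253,290), and the mouth at (271,202).

```bash
cat > h.py <<'E'
import numpy as np,pickle
d=pickle.load(open("c.pkl","rb"))
def ray(n,p):
    c=d[n];R=np.array(c["R"]);t=np.array(c["t"])
    return -R.T@t, R.T@np.linalg.inv(c["K"])@np.array([p[0],p[1],1.])
def onz(n,p,z):
    o,v=ray(n,p);return o+v*(z-o[2])/v[2]
def tri(p,q):
    (a,u),(b,v)=ray("top",p),ray("side",q)
    u=u/np.linalg.norm(u);v=v/np.linalg.norm(v)
    s=np.linalg.lstsq(np.c_[u,-v],b-a,rcond=None)[0]
    A=a+s[0]*u;B=b+s[1]*v;return (A+B)/2,np.linalg.norm(A-B)
E
python3 - <<'E'
from h import *
np.set_printoptions(precision=1,suppress=True)
yaw=lambda v:np.degrees(np.arctan2(v[1],v[0]))
A,B,C=[onz("top",p,6) for p in((316.6,196),(313,240.2),(339.4,242.8))]
print("rest",A,B,C,"x yaw",yaw(A-B),"y yaw-90",yaw(B-C)-90,np.linalg.norm(A-B),np.linalg.norm(B-C),"ctr",(A+C)/2)
H,e=tri((340.4,190.6),(301.3,223.8));F,e2=tri((328.6,235.6),(253,290))
print("head",H,e,"foot",F,e2,np.linalg.norm(H-F),"yaw",yaw(H-F),"tilt",np.degrees(np.arccos((H-F)[2]/np.linalg.norm(H-F))))
print("mouth",tri((246.4,177.8),(271,202)),onz("top",(246.4,177.8),108),onz("side",(271,202),108))
p,q,r=[onz("top",p,8) for p in((227.6,163),(223.8,199.6),(261,203.4))]
print("stand",p,q,r,yaw(p-q),yaw(q-r)-90)
s=[onz("top",p,287) for p in((225,162.4),(260,166.6))];print("shelf",s,yaw(s[0]-s[1])-90)
print("ball",tri((164,233.6),(195.7,183)),onz("top",(164,233.6),92))
b=[onz("top",p,25) for p in((169,210.6),(187.4,215.6),(180,240.4))];print(b,yaw(b[1]-b[2]),yaw(b[0]-b[1])-90,"ctr",(b[0]+b[2])/2)
print("cup",onz("top",(237.3,268.7),62),"solv",onz("top",(163,126),130),"paint",onz("top",(339.5,135),90))
E
```

```text
rest [ 569.4 -155.6    6. ] [ 451.9 -140.8    6. ] [ 443.5 -209.8    6. ] x yaw -7.206054998663945 y yaw-90 -6.9212830960382945 118.43966121172299 69.53017490713998 ctr [ 506.4 -182.7    6. ]
head [ 556.5 -190.5  162.7] 1.2372979810631968 foot [ 463.3 -179.3   29.8] 4.175736614346401 162.67725064927413 yaw -6.848347379491686 tilt 35.25484634689034
mouth (array([604.4,  28.6, 105.9]), np.float64(2.8409279915270664)) [602.7  29.1 108. ] [603.9  24.5 108. ]
stand [665.2  81.5   8. ] [565.1  92.8   8. ] [552.5  -6.3   8. ] -6.448567533666932 -7.220756650201778
shelf [array([599.7,  68.7, 287. ]), array([589.1,  -3.5, 287. ])] -8.364634734979674
ball (array([471.2, 232. , 100.4]), np.float64(1.483233983713033)) [471.2 234.   92. ]
[array([536.6, 235.6,  25. ]), array([522.3, 187.2,  25. ]), array([458.1, 206.2,  25. ])] -16.436696193381977 -16.480786041178504 ctr [497.3 220.9  25. ]
cup [382.4  57.   62. ] solv [733.4 231.9 130. ] paint [ 711.9 -209.7   90. ]
```

```bash
cat >> h.py <<'E'
from scipy.spatial.transform import Rotation as Ro
def frame(phi,yaw=-7.):
    p,y=np.radians([phi,yaw]);ex=np.array([np.cos(y),np.sin(y),0]);ey=np.array([-np.sin(y),np.cos(y),0])
    z=np.sin(p)*ex-np.array([0,0,np.cos(p)]);return np.c_[np.cross(ey,z),ey,z]
def plan(obs,grasp,R):
    "grasp point target (3 mm ahead of TCP); rotation first, then shift in new axes"
    T=np.array(grasp)-3*R[:,2];Rc=np.array(obs["ee_rot"]);d=T-obs["tool_pos"]
    print("rot",Ro.from_matrix(Rc.T@R).as_rotvec(degrees=True).round(1),"shift new axes",(R.T@d).round(1),"cur axes",(Rc.T@d).round(1),"world",d.round(1))
E
python3 - <<'E'
from h import *
from plant import bot, optics, close_job
plan(bot.get_obs(),(534,-187,255),frame(5))
E
```

```text
rot [-0.5 -5.  -8.3] shift new axes [-458.5 -763.1   17.6] cur axes [-564.2 -688.6  -21.3] world [ 361.9 -813.3   22.5]
```

Units first: shifts go in shares of 62.5 mm and turns go in shares of 90 degrees. So -48 mm is -0.768, -29 mm is -0.464, -8.3 degrees / 90 = -0.0922.

```bash
python3 drive.py '[[0,0,0,-0.0056,-0.0556,-0.0922,95],[-0.464,-0.768,0.016,0,0,0,95],[-0.464,-0.768,0.016,0,0,0,95],[-0.464,-0.768,0.016,0,0,0,95],[-0.464,-0.768,0.016,0,0,0,95],[-0.464,-0.768,0.016,0,0,0,95],[-0.464,-0.768,0.016,0,0,0,95],[-0.464,-0.768,0.016,0,0,0,95]]' && python3 drive.py '[[-0.464,-0.768,0.016,0,0,0,95],[-0.464,-0.768,0.016,0,0,0,95],[-0.464,-0.768,0.016,0,0,0,95],[-0.464,-0.768,0.016,0,0,0,95],[-0.464,-0.768,0.016,0,0,0,95],[-0.464,-0.768,0.016,0,0,0,95],[-0.464,-0.768,0.016,0,0,0,95],[-0.464,-0.768,0.016,0,0,0,95],[0,0,0,0,0,0,95],[0,0,0,0,0,0,95]]'
python3 - <<'E'
from h import *
from plant import bot, optics, close_job
import cv2
o=bot.get_obs();print(o["tool_pos"],o["ee_rot"].round(3).tolist(),o["force"],o["q"])
plan(o,(534,-187,255),frame(5))
c=optics.read_camera("wrist");pickle.dump((o,c),open("w1.pkl","wb"));cv2.imwrite("pics/w1.png",c["color"][:,:,::-1]);print(c["K"],c["hand_eye"])
E
```

```text
clock: 1.1
tool_pos: [332.3, 266.7, 246.3]
ee_rot: [[-0.989, 0.122, 0.087], [0.122, 0.993, -0.008], [-0.088, 0.002, -0.996]]
force: [1.0, -0.2, -0.1]
finger_gap: 94.9
gripper_force: 0.0
clock: 2.35
tool_pos: [514.8, -140.8, 257.3]
ee_rot: [[-0.989, 0.123, 0.086], [0.123, 0.992, -0.007], [-0.086, 0.003, -0.996]]
force: [-0.4, -0.4, 0.6]
finger_gap: 94.8
gripper_force: 0.0
[ 514.8039757  -140.75239428  257.33539472] [[-0.989, 0.123, 0.086], [0.123, 0.992, -0.007], [-0.086, 0.003, -0.996]] [-0.43974811 -0.41016403  0.56443215] [ -21.78263958  -11.52498253  110.7347296     1.47164691   76.06824206
 -105.01275764]
rot [ 0.2 -0.1 -0.1] shift new axes [-24.4 -43.6   1.5] cur axes [-24.4 -43.5   1.3] world [ 18.9 -46.2   0.7]
[[297.31863964   0.         254.16515493]
 [  0.         297.31863964 193.2246136 ]
 [  0.           0.           1.        ]] [[-2.48556625e-04 -9.61900236e-01 -2.73400576e-01  7.72060108e+01]
 [ 9.99999849e-01 -1.05064756e-04 -5.39482310e-04  2.50739326e-01]
 [ 4.90203397e-04 -2.73400669e-01  9.61900116e-01 -1.48284544e+02]
 [ 0.00000000e+00  0.00000000e+00  0.00000000e+00  1.00000000e+00]]
```

View pics/w1.png

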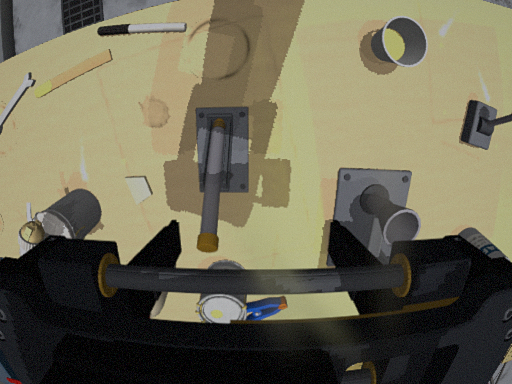

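The wrist view shows the tube from its foot at (218,124) to its head at (207,242), both rails clear, and the mouth at about (402,223). I'll measure these with fisheye rays.

```bash
cat >> h.py <<'E'
def wray(o,c,p):
    K=np.array(c["K"]);x=(p[0]-K[0,2])/K[0,0];y=(p[1]-K[1,2])/K[1,1];th=np.hypot(x,y)
    v=np.array([np.sin(th)*x/th,np.sin(th)*y/th,np.cos(th)]);H=np.array(c["hand_eye"]);R=np.array(o["ee_rot"])
    return R@H[:3,3]+o["tool_pos"],R@H[:3,:3]@v
def wz(o,c,p,z):
    a,v=wray(o,c,p);return a+v*(z-a[2])/v[2]
E
python3 - <<'E'
from h import *
np.set_printoptions(precision=1,suppress=True)
o,c=pickle.load(open("w1.pkl","rb"))
H=wz(o,c,(207.5,241.5),164);F=wz(o,c,(218.5,122),30);print("head",H,"foot",F, np.degrees(np.arctan2(H[1]-F[1],H[0]-F[0])))
q=[wz(o,c,p,6) for p in((197,108),(247.5,107.5),(248.5,191.5),(199.5,191.5))];print(q,sum(q)/4)
print("mouth",wz(o,c,(402.5,224),108))
m=(wz(o,c,(212.5,182),97));print("mid at 97",m)
E
```

```text
head [ 555.8 -188.5  164. ] foot [ 465.4 -178.5   30. ] -6.300365653699878
[array([ 445. , -207.3,    6. ]), array([ 454. , -141.1,    6. ]), array([ 570.3, -154.8,    6. ]), array([ 561.6, -224.2,    6. ])] [ 507.7 -181.9    6. ]
mouth [596.7  29.  108. ]
mid at 97 [ 521.1 -186.1   97. ]
```

Scaled: 35 mm is 0.56, 24 mm is 0.384.

```bash
python3 drive.py '[[-0.1952,-0.3392,0,0,0,0,95],[-0.1952,-0.3408,0.016,0,0,0,95],[0,0,0,0,0,0,95],[0.048,0,0.56,0,0,0,95],[0.048,0,0.56,0,0,0,95],[0.032,0,0.384,0,0,0,95],[0,0,0,0,0,0,50]]'
python3 - <<'E'
from h import *
from plant import bot, optics, close_job
o=bot.get_obs();plan(o,(534,-186,136),frame(5))
E
```

```text
clock: 3.28
tool_pos: [533.0, -184.7, 162.3]
ee_rot: [[-0.989, 0.122, 0.083], [0.122, 0.993, -0.006], [-0.083, 0.004, -0.997]]
force: [-0.9, -0.3, -0.7]
finger_gap: 89.4
gripper_force: 0.0
rot [ 0.2 -0.3 -0. ] shift new axes [ 1.1 -1.2 23.3] cur axes [ 1.  -1.3 23.3] world [  0.8  -1.3 -23.3]
```

Scaled: 12 mm is 0.192, 11.3 mm is 0.1808.

```bash
python3 drive.py '[[0.008,-0.0096,0.192,0,0,0,50],[0.008,-0.0096,0.1808,0,0,0,50],[0,0,0,0,0,0,30],[0,0,0,0,0,0,30],[0,0,0,0,0,0,10],[0,0,0,0,0,0,10],[0,0,0,0,0,0,10],[0,0,0,0,0,0,10]]'
python3 drive.py '[[0,0,0,0,0,0,10],[0,0,0,0,0,0,10]]'
python3 - <<'E'
from h import *
from plant import bot, optics, close_job
o=bot.get_obs();plan(o,(534,-186,136),frame(5));print(o["torque"])
E
```

```text
clock: 4.28
tool_pos: [535.5, -187.3, 141.6]
ee_rot: [[-0.989, 0.122, 0.087], [0.122, 0.992, -0.008], [-0.088, 0.002, -0.996]]
force: [0.3, -0.2, 1.3]
finger_gap: 15.0
gripper_force: 30.0
clock: 4.53
tool_pos: [535.5, -187.3, 141.6]
ee_rot: [[-0.989, 0.122, 0.087], [0.122, 0.992, -0.008], [-0.088, 0.002, -0.996]]
force: [0.3, 1.1, 0.9]
finger_gap: 15.7
gripper_force: 30.0
rot [ 0.1  0.  -0. ] shift new axes [2.1 1.1 2.4] cur axes [2.1 1.1 2.4] world [-1.7  1.3 -2.6]
[ 0.0597806   0.01149902 -0.03382408]
```

Scaled: -29.9 mm is -0.4784, -2.6 mm is -0.0416.

```bash
python3 drive.py '[[-0.0416,0,-0.4784,0,0,0,10],[-0.0416,0,-0.4784,0,0,0,10],[-0.0416,0,-0.4784,0,0,0,10],[-0.0416,0,-0.4784,0,0,0,10],[-0.0416,0,-0.4784,0,0,0,10],[0,0,0,0,0,0,10],[0,0,0,0,0,0,10]]'
python3 - <<'E'
from h import *
from plant import bot, optics, close_job
import cv2
o=bot.get_obs();s=optics.read_camera("side");t=optics.read_camera("top");w=optics.read_camera("wrist");pickle.dump((o,s,t,w),open("l.pkl","wb"))
plan(o,(534,-186,290),frame(5))
W=np.zeros((600,800,3),np.uint8)
W[:384,:400]=cv2.resize(s["color"][110:302,230:430,::-1],None,fx=2,fy=2)
W[:384,400:]=w["color"][:,60:460,::-1]
W[384:,:400]=cv2.resize(t["color"][160:268,250:450,::-1],None,fx=2,fy=2)
cv2.imwrite("pics/l.png",W)
E
```

```text
clock: 5.4
tool_pos: [534.7, -187.4, 289.8]
ee_rot: [[-0.989, 0.122, 0.085], [0.122, 0.992, -0.007], [-0.085, 0.003, -0.996]]
force: [0.7, 0.5, -1.6]
finger_gap: 15.6
gripper_force: 30.0
rot [ 0.2 -0.1 -0. ] shift new axes [ 0.8  1.3 -3.3] cur axes [ 0.8  1.3 -3.3] world [-1.   1.4  3.2]
```

View pics/l.png

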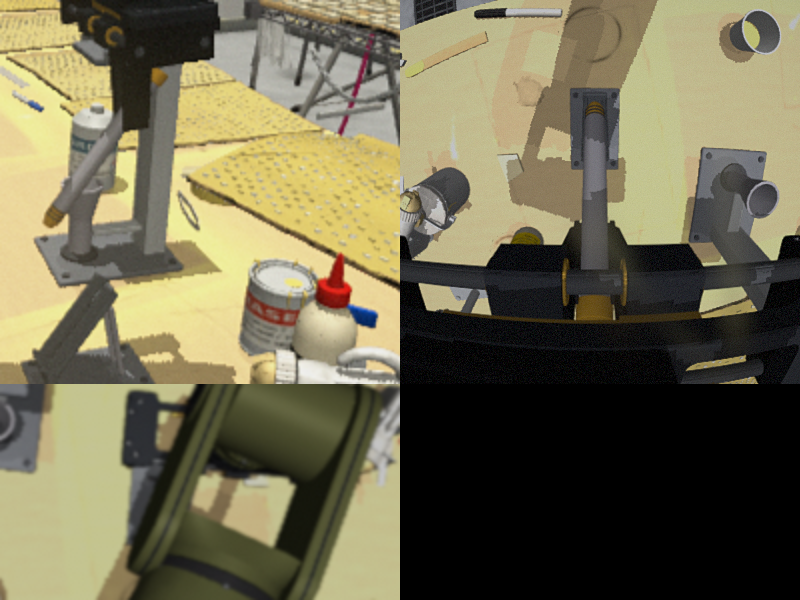

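The lifted tube hangs straight in the jaws. The foot is at native side pixel (254,221.5) and wrist pixel (254,100), and the mouth is at about wrist pixel (423,197).

```bash
python3 - <<'E'
from h import *
np.set_printoptions(precision=1,suppress=True)
o,s,t,w=pickle.load(open("l.pkl","rb"))
R=np.array(o["ee_rot"]);G=o["tool_pos"]+3*R[:,2]
def hit(a,v): return a+v*((G-a)@R[:,1])/(v@R[:,1])
for P in (hit(*ray("side",(253.5,222))),):
    f=P-G; l=R.T@f; print("side foot",P,"len",np.linalg.norm(f),"local",l,"ang",np.degrees(np.arctan2(l[0],l[2])))
# wrist ray closest to side ray
a,u=ray("side",(253.5,222));b,v=wray(o,w,(254.,99.5));u/=np.linalg.norm(u)
k=np.linalg.lstsq(np.c_[u,-v],b-a,rcond=None)[0];P=b+k[1]*v;l=R.T@(P-G);print("tri",P,a+k[0]*u,"len",np.linalg.norm(l),l,np.degrees(np.arctan2(l[0],l[2])))
print("mouth",wz(o,w,(423,197),108))
# wrist: foot at angle 40 for s
for st in(125,130,135):
  for an in (36,38,40,42):
    X=G+R@np.array([np.sin(np.radians(an)),0,np.cos(np.radians(an))])*st
    H=np.array(w["hand_eye"]);c=H[:3,:3].T@(R.T@(X-o["tool_pos"])-H[:3,3]);r=np.hypot(c[0],c[1]);th=np.arctan2(r,c[2]);print(st,an,np.array(w["K"])[:2,2]+th*297.3*c[:2]/r,end=";")
E
```

```text
side foot [ 463.8 -178.3  178.8] len 129.68615170640135 local [ 80.7  -0.  101.5] ang 38.49593724761134
tri [ 457.6 -177.5  179.4] [ 463.  -179.9  179.7] len 132.682434643456 [ 86.8  -0.  100.3] 40.88637617758479
mouth [600.1  28.8 108. ]
125 36 [254.  115.3];125 38 [254.  111.2];125 40 [254.  107.1];125 42 [254.  103.1];130 36 [254.  111.8];130 38 [254.  107.6];130 40 [254.  103.4];130 42 [254.   99.2];135 36 [254.  108.4];135 38 [254.  104.1];135 40 [254.   99.7];135 42 [254.   95.4];
```

Scaled: -9.4 degrees / 90 = -0.1044.

```bash
cat >> h.py <<'E'
M=np.array([601.5,28.5,108.]);AL=40.;S=132.
def go(o,fx,depth,lam,fy=0):
    "foot at fx along stand x, depth below mouth, tube leaning lam toward robot"
    ex=frame(0)[:,0]*-1;ey=frame(0)[:,1];l=np.radians(lam)
    foot=M+fx*ex+fy*ey-[0,0,depth];u=-np.sin(l)*ex+[0,0,np.cos(l)]
    plan(o,foot+S*u,frame(lam+AL))
def where(o):
    R=np.array(o["ee_rot"]);a=np.radians(AL);f=o["tool_pos"]+3*R[:,2]+S*R@np.array([np.sin(a),0,np.cos(a)])
    e=frame(0);r=f-M;print("foot rel mouth x,y,z",(-e[:,0]@r).round(1),(e[:,1]@r).round(1),r[2].round(1),"lean",(np.degrees(np.arctan2(R[0,2]*np.cos(np.radians(7))-R[1,2]*np.sin(np.radians(7)),-R[2,2]))-AL).round(1),"F",o["force"].round(1),"gap",round(float(o["finger_gap"]),1))
E
python3 drive.py '[[0,0,0,0,-0.1044,0,10],[0,0,0,0,-0.1044,0,10],[0,0,0,0,-0.1044,0,10],[0,0,0,0,-0.1044,0,10],[0,0,0,0,-0.1044,0,10],[0,0,0,0,0,0,10]]'
python3 - <<'E'
from h import *
from plant import bot, optics, close_job
o=bot.get_obs();where(o);go(o,-60,-40,12);print(o["q"])
E
```

```text
clock: 6.3
tool_pos: [532.7, -186.6, 285.7]
ee_rot: [[-0.616, 0.123, 0.778], [0.081, 0.992, -0.093], [-0.783, 0.006, -0.622]]
force: [0.1, 0.1, -0.7]
finger_gap: 15.6
gripper_force: 30.0
foot rel mouth x,y,z -13.3 -221.1 46.5 lean 11.6 F [ 0.1  0.1 -0.7] gap 15.6
rot [ 0.1 -0.4 -0.3] shift new axes [ 34.7 221.9 -33.4] cur axes [ 36.2 221.8 -32.6] world [-20.3 226.   -6.8]
[ -35.1373161   -31.77032685  132.33662914   37.46904935   37.65069429
 -139.34632141]
```

Scaled: 37 mm is 0.592, -5.5 mm is -0.088, -0.4 degrees / 90 = -0.0044.

```bash
python3 drive.py '[[0.096,0.592,-0.088,0,0,0,10],[0.096,0.592,-0.088,0,0,0,10],[0.096,0.592,-0.088,0,0,0,10],[0.096,0.592,-0.088,0,0,0,10],[0.096,0.592,-0.088,0,0,0,10],[0.096,0.592,-0.088,0,-0.0044,0,10],[0,0,0,0,0,0,10]]'
python3 - <<'E'
from h import *
from plant import bot, optics, close_job
o=bot.get_obs();where(o);go(o,0,-12,12);print(o["q"])
E
```

```text
clock: 7.18
tool_pos: [515.1, 41.5, 285.4]
ee_rot: [[-0.606, 0.118, 0.787], [0.073, 0.993, -0.092], [-0.792, 0.001, -0.61]]
force: [-0.2, -0.4, -0.6]
finger_gap: 15.3
gripper_force: 30.0
foot rel mouth x,y,z -56.6 2.7 46.6 lean 12.4 F [-0.2 -0.4 -0.6] gap 15.3
rot [0.2 0.4 0.1] shift new axes [-8.3 -2.4 66.5] cur axes [-7.8 -2.7 66.6] world [ 56.8  -9.4 -34.4]
[  2.425709   -41.40260054 137.98108957 -13.67538958  32.09804217
 -72.66839831]
```

Scaled: 22.2 mm is 0.3552, -2.6 mm is -0.0416.

```bash
python3 drive.py '[[-0.0416,-0.0144,0.3552,0,0,0,10],[-0.0416,-0.0144,0.3552,0,0,0,10],[-0.0416,-0.0144,0.3552,0,0,0,10],[0,0,0,0,0,0,10],[0,0,0,0,0,0,10]]'
python3 - <<'E'
from h import *
from plant import bot, optics, close_job
import cv2
o=bot.get_obs();where(o);go(o,0,15,12)
s=optics.read_camera("side");w=optics.read_camera("wrist");pickle.dump((o,s,w),open("m1.pkl","wb"))
W=np.zeros((600,800,3),np.uint8)
W[:400,:400]=cv2.resize(s["color"][110:240,210:340,::-1],(400,400),interpolation=cv2.INTER_CUBIC)
W[:384,400:]=w["color"][:,60:460,::-1]
cv2.imwrite("pics/m1.png",W[:400])
E
```

```text
clock: 7.8
tool_pos: [571.7, 28.2, 250.2]
ee_rot: [[-0.605, 0.124, 0.787], [0.077, 0.992, -0.097], [-0.792, 0.002, -0.61]]
force: [-0.1, -0.5, -0.4]
finger_gap: 15.1
gripper_force: 30.0
foot rel mouth x,y,z 1.2 -3.7 11.5 lean 12.4 F [-0.1 -0.5 -0.4] gap 15.1
rot [-0.   0.4 -0.2] shift new axes [20.9  3.9 16. ] cur axes [21.   3.9 15.8] world [  0.2   3.9 -26.3]
```

View pics/m1.png

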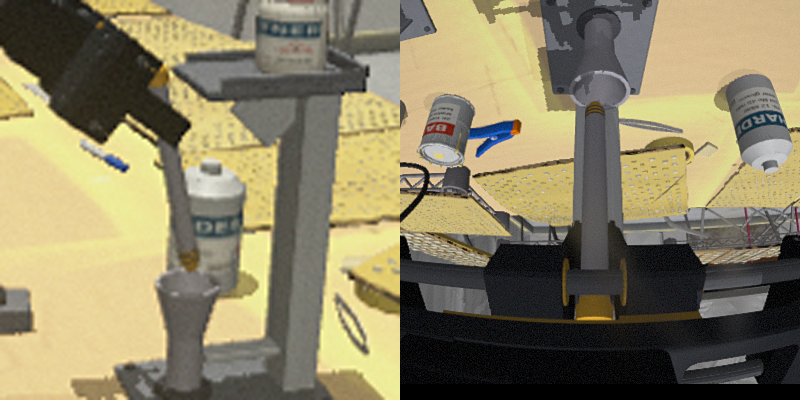

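The side view shows the foot at (192,268), just above the mouth at (188,283). The wrist view shows the tube about 4 mm to the right of the mouth centre (−y), which matches the computed offset. I'll correct that and descend.

Scaled: 8 mm is 0.128, 7 mm is 0.112.

```bash
python3 drive.py '[[0,0.0608,0,0,0,0,10],[0.128,0,0.096,0,0,0,10],[0.128,0,0.096,0,0,0,10],[0.112,0,0.08,0,0,0,10],[0.112,0,0.08,0,0,0,10],[0.064,0,0.048,0,0,0,10],[0,0,0,0,0,0,10]]'
python3 - <<'E'
from h import *
from plant import bot, optics, close_job
o=bot.get_obs();where(o);go(o,0,42,9);go(o,0,55,5)
E
```

```text
clock: 8.78
tool_pos: [570.3, 33.3, 207.9]
ee_rot: [[-0.607, 0.123, 0.785], [0.077, 0.992, -0.096], [-0.791, 0.002, -0.612]]
force: [0.5, 0.1, -1.7]
finger_gap: 15.2
gripper_force: 30.0
foot rel mouth x,y,z -1.1 1.2 -30.9 lean 12.3 F [ 0.5  0.1 -1.7] gap 15.2
rot [ 0.   3.3 -0.1] shift new axes [ 1.6 -1.  12.8] cur axes [ 2.3 -1.  12.7] world [ 8.4 -2.  -9.6]
rot [ 0.   7.3 -0.1] shift new axes [ 2.4 -1.  27.7] cur axes [ 5.9 -1.  27.2] world [ 17.7  -3.2 -21.3]
```

Scaled: 7.2 mm is 0.1152, 6.4 mm is 0.1024, 2 degrees / 90 = 0.0222.

```bash
python3 drive.py '[[0.0176,-0.0096,0.1024,0,0.0189,0,10],[0.016,-0.0064,0.1024,0,0.0178,0,10],[0.0192,0,0.1152,0,0.0222,0,10],[0.0192,0,0.1152,0,0.0222,0,10],[0,0,0,0,0,0,10],[0,0,0,0,0,0,10]]'
python3 - <<'E'
from h import *
from plant import bot, optics, close_job
o=bot.get_obs();where(o);go(o,0,65,3);go(o,0,75,1)
E
```

```text
clock: 9.52
tool_pos: [587.9, 30.2, 187.2]
ee_rot: [[-0.702, 0.123, 0.702], [0.088, 0.992, -0.086], [-0.707, 0.002, -0.707]]
force: [-0.1, -0.5, -1.4]
finger_gap: 15.7
gripper_force: 30.0
foot rel mouth x,y,z -0.1 0.2 -54.5 lean 5.0 F [-0.1 -0.5 -1.4] gap 15.7
rot [ 0.   2.  -0.1] shift new axes [ 3.4 -0.  10.7] cur axes [ 3.8 -0.  10.5] world [  4.7  -0.6 -10.1]
rot [ 0.   4.  -0.1] shift new axes [ 5.9 -0.  21.2] cur axes [ 7.4 -0.  20.7] world [  9.4  -1.2 -19.9]
```

No contact yet. Lowering continues.

Scaled: 5.3 mm is 0.0848, 5.2 mm is 0.0832, 1 degrees / 90 = 0.0111.

```bash
python3 drive.py '[[0.0304,0,0.0832,0,0.0111,0,10],[0.0304,0,0.0848,0,0.0111,0,10],[0.0288,0,0.0816,0,0.0111,0,10],[0.0288,0,0.0816,0,0.0111,0,10],[0,0,0,0,0,0,10],[0,0,0,0,0,0,10]]'
python3 - <<'E'
from h import *
from plant import bot, optics, close_job
o=bot.get_obs();where(o);go(o,0,85,0);go(o,0,92,0)
E
```

```text
clock: 10.28
tool_pos: [596.8, 29.1, 167.2]
ee_rot: [[-0.749, 0.123, 0.651], [0.094, 0.992, -0.079], [-0.656, 0.002, -0.755]]
force: [0.3, 0.1, -1.0]
finger_gap: 15.3
gripper_force: 30.0
foot rel mouth x,y,z -0.4 0.3 -75.0 lean 1.0 F [ 0.3  0.1 -1. ] gap 15.3
rot [ 0.   1.  -0.1] shift new axes [ 4.3 -0.   9.4] cur axes [ 4.4 -0.1  9.3] world [ 2.8 -0.4 -9.9]
rot [ 0.   1.  -0.1] shift new axes [ 8.8 -0.  14.8] cur axes [ 9.  -0.1 14.6] world [  2.8  -0.4 -16.9]
```

Scaled: 4.7 mm is 0.0752, 4.6 mm is 0.0736, 0.5 degrees / 90 = 0.0056.

```bash
python3 drive.py '[[0.0352,0,0.0752,0,0.0056,0,10],[0.0352,0,0.0736,0,0.0056,0,10],[0.0352,0,0.0432,0,0,0,10],[0.0352,0,0.0416,0,0,0,10],[0,0,0,0,0,0,10],[0,0,0,0,0,0,10]]'
python3 - <<'E'
from h import *
from plant import bot, optics, close_job
import cv2
o=bot.get_obs();where(o);go(o,0,98,0)
s=optics.read_camera("side");t=optics.read_camera("top")
W=np.zeros((400,800,3),np.uint8)
W[:,:400]=cv2.resize(s["color"][140:240,210:310,::-1],(400,400),interpolation=cv2.INTER_CUBIC)
W[:,400:]=cv2.resize(t["color"][130:230,200:300,::-1],(400,400),interpolation=cv2.INTER_CUBIC)
cv2.imwrite("pics/m2.png",W)
E
```

```text
clock: 11.02
tool_pos: [599.6, 28.8, 150.6]
ee_rot: [[-0.76, 0.123, 0.639], [0.095, 0.992, -0.078], [-0.643, 0.002, -0.766]]
force: [-0.2, 0.2, -0.6]
finger_gap: 15.3
gripper_force: 30.0
foot rel mouth x,y,z 0.1 0.4 -91.7 lean 0.0 F [-0.2  0.2 -0.6] gap 15.3
rot [ 0.   0.  -0.1] shift new axes [ 4.1 -0.1  4.8] cur axes [ 4.1 -0.1  4.8] world [-0.  -0.1 -6.3]
```

View pics/m2.png

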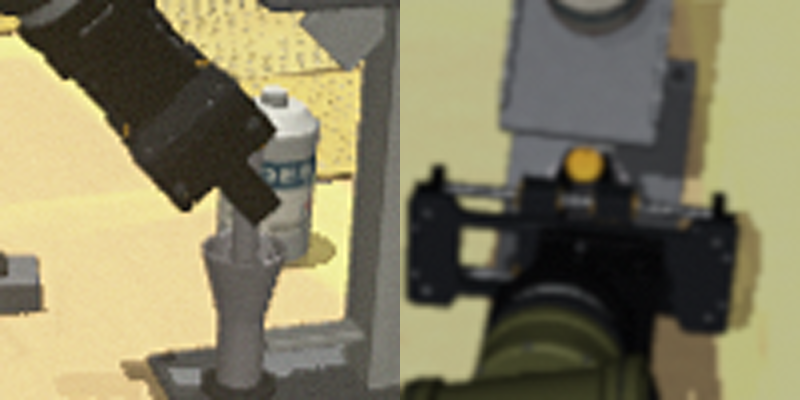

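The side view shows the tube upright in the funnel, entering at about (245,240), and the top view shows the brass head at (584,164). Next I'll lower gently until the floor contact shows in the force.

Scaled: 0.77 mm is 0.0123, 0.65 mm is 0.0104.

```bash
for i in 1 2 3; do :; done; python3 drive.py '[[0.0104,0,0.0123,0,0,0,10],[0.0104,0,0.0123,0,0,0,10],[0,0,0,0,0,0,10]]' | grep -E 'force:|pos'; python3 drive.py '[[0.0104,0,0.0123,0,0,0,10],[0,0,0,0,0,0,10]]' | grep -E 'force:|pos'; python3 drive.py '[[0.0104,0,0.0123,0,0,0,10],[0,0,0,0,0,0,10]]' | grep -E 'force:|pos'
```

```text
tool_pos: [599.5, 28.8, 148.3]
force: [0.8, -0.1, -1.7]
gripper_force: 30.0
tool_pos: [599.5, 28.8, 147.3]
force: [-0.5, -0.1, -0.7]
gripper_force: 30.0
tool_pos: [599.5, 28.9, 146.3]
force: [0.1, 0.2, -0.9]
gripper_force: 30.0
```

Scaled: 0.77 mm is 0.0123, 0.65 mm is 0.0104.

```bash
python3 drive.py '[[0.0104,0,0.0123,0,0,0,10],[0,0,0,0,0,0,10]]' | grep -E '^force:|pos';python3 drive.py '[[0.0104,0,0.0123,0,0,0,10],[0,0,0,0,0,0,10]]' | grep -E '^force:|pos'; python3 drive.py '[[0.0104,0,0.0123,0,0,0,10],[0,0,0,0,0,0,10]]' | grep -E '^force:|pos'
```

```text
tool_pos: [600.0, 28.8, 146.2]
force: [-1.1, -0.2, 2.3]
tool_pos: [600.6, 28.8, 146.1]
force: [-2.8, -0.5, 5.7]
tool_pos: [601.1, 28.8, 146.0]
force: [-2.5, -0.5, 7.6]
```

Scaled: -40 mm is -0.64, -1.5 mm is -0.024.

```bash
python3 drive.py '[[-0.024,0,-0.0288,0,0,0,10],[0,0,0,0,0,0,10],[0,0,0,0,0,0,25],[0,0,0,0,0,0,50],[0,0,0,0,0,0,50],[0,0,-0.32,0,0,0,50],[0,0,-0.48,0,0,0,50],[0,0,-0.64,0,0,0,50],[0,0,-0.64,0,0,0,50],[0,0,0,0,0,0,50]]'
python3 - <<'E'
from h import *
from plant import bot, optics, close_job
import cv2
o=bot.get_obs();print(o["tool_pos"],o["q"])
s=optics.read_camera("side");t=optics.read_camera("top");pickle.dump((s,t),open("r.pkl","wb"))
W=np.zeros((400,800,3),np.uint8)
W[:,:400]=cv2.resize(s["color"][130:250,190:310,::-1],(400,400),interpolation=cv2.INTER_CUBIC)
W[:,400:]=cv2.resize(t["color"][130:250,150:270,::-1],(400,400),interpolation=cv2.INTER_CUBIC)
cv2.imwrite("pics/r.png",W)
for n,c in(("s",s),("t",t)):
    h=cv2.cvtColor(c["color"],cv2.COLOR_RGB2HSV);m=(h[...,0]>8)&(h[...,0]<24)&(h[...,1]>170)&(h[...,2]>60)
    k,l,st,ce=cv2.connectedComponentsWithStats(m.astype(np.uint8));print(n,[(st[i].tolist(),ce[i].round(1).tolist()) for i in range(1,k) if st[i,4]>12])
E
```

```text
clock: 14.0
tool_pos: [517.1, 39.2, 249.5]
ee_rot: [[-0.755, 0.122, 0.644], [0.095, 0.992, -0.077], [-0.649, 0.003, -0.761]]
force: [0.6, -0.0, 0.1]
finger_gap: 50.0
gripper_force: 0.0
[517.09710964  39.23416644 249.46850847] [  1.08339263 -34.09172227 133.56828014  -7.89127375  40.62311636
 -77.69063788]
s [([268, 173, 8, 6, 38], [271.8, 175.3])]
t [([300, 119, 4, 5, 16], [301.5, 120.8]), ([242, 168, 8, 8, 49], [245.5, 171.6]), ([212, 231, 12, 4, 39], [217.7, 232.6])]
```

View pics/r.png

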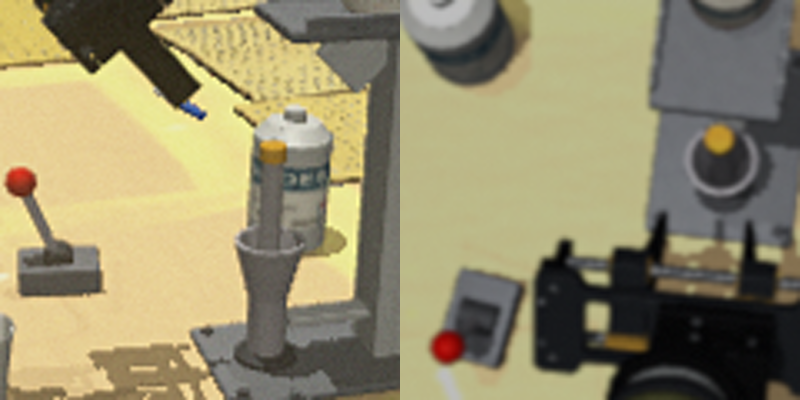

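The side view shows the tube standing in the well with its brass head at (272,150) and the gripper clear. The lever is still toward the robot, with its ball at top pixel (164,234). I'll check the nut height and plan the lever push.

Units first: shifts go in shares of 62.5 mm and turns go in shares of 90 degrees. So -20 mm is -0.32, 9.4 degrees / 90 = 0.1044.

```bash
python3 - <<'E'
from h import *
from plant import bot, optics, close_job
np.set_printoptions(precision=1,suppress=True)
print("nut",tri((245.5,171.6),(271.8,175.3)))
print("ball side z=92",onz("side",(195.5,183.5),92))
plan(bot.get_obs(),(430,244,180),frame(0,-16.4))
E
python3 drive.py '[[0,0,-0.32,0,0.0889,0,0],[0,0,0,0,0.0889,0,0],[0,0,0,0,0.0889,0,0],[0,0,0,0,0.0889,0,0],[0,0,0,0,0.0889,0,0],[0,0,0,0,0,0.1044,0],[0,0,0,0,0,0,0]]'
python3 - <<'E'
from h import *
from plant import bot, optics, close_job
plan(bot.get_obs(),(430,244,180),frame(0,-16.4))
E
```

```text
nut (array([604.2,  29. , 176.6]), np.float64(1.8843680523698707))
ball side z=92 [475.9 248.7  92. ]
rot [ 3.4 39.9  8.9] shift new axes [140.9 172.3  62.1] cur axes [125.2 192.7 -23.6] world [-86.5 205.1 -62.1]
clock: 14.98
tool_pos: [503.9, 40.2, 257.9]
ee_rot: [[-0.959, 0.282, -0.004], [0.282, 0.959, 0.002], [0.004, 0.001, -1.0]]
force: [0.5, 0.2, 0.1]
finger_gap: 0.6
gripper_force: 0.0
rot [ 0.  -0.2  0. ] shift new axes [128.4 174.7  74.9] cur axes [128.1 174.6  75.6] world [-73.9 203.8 -74.9]
```

Scaled: 35 mm is 0.56, 25.6 mm is 0.4096.

```bash
python3 drive.py '[[0.4096,0.56,0.24,0,0,0,0],[0.4096,0.56,0.24,0,0,0,0],[0.4096,0.56,0.24,0,0,0,0],[0.4096,0.56,0.24,0,0,0,0],[0.4096,0.56,0.24,0,0,0,0],[0,0,0,0,0,0,0]]'
python3 - <<'E'
from h import *
from plant import bot, optics, close_job
import cv2
np.set_printoptions(precision=1,suppress=True)
o=bot.get_obs();plan(o,(430,244,99),frame(0,-16.4))
w=optics.read_camera("wrist");h=cv2.cvtColor(w["color"],cv2.COLOR_RGB2HSV)
m=((h[...,0]<6)|(h[...,0]>174))&(h[...,1]>170)&(h[...,2]>60)
k,l,st,ce=cv2.connectedComponentsWithStats(m.astype(np.uint8))
for i in range(1,k):
    if st[i,4]>40: print(st[i],ce[i],wz(o,w,ce[i],97))
cv2.imwrite("pics/w2.png",w["color"][:,:,::-1])
E
```

```text
clock: 15.72
tool_pos: [428.4, 246.0, 183.3]
ee_rot: [[-0.961, 0.277, -0.004], [0.277, 0.961, 0.0], [0.003, -0.001, -1.0]]
force: [0.2, -0.7, -0.3]
finger_gap: 0.3
gripper_force: 0.0
rot [-0.1 -0.2  0.3] shift new axes [-2.1 -1.5 81.3] cur axes [-2.4 -1.4 81.3] world [  1.6  -2.  -81.3]
```

View pics/w2.png

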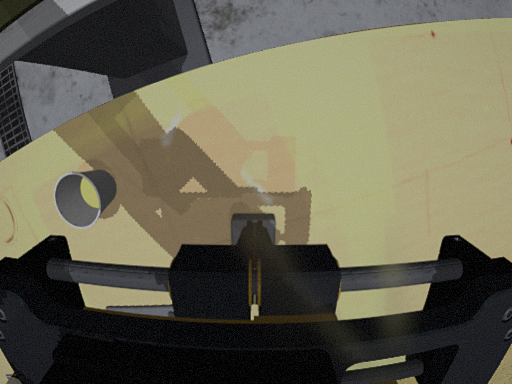

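The ball is hidden behind the fingers, but the lever block at (254,220) is centred on the finger line at column 254, so the push line is right. Next I lower the fingers in front of the ball, then push.

Scaled: 27 mm is 0.432, -1.4 mm is -0.0224.

```bash
python3 drive.py '[[0,-0.0224,0.432,0,0,0,0],[0,0,0.432,0,0,0,0],[0,0,0.432,0,0,0,0],[0,0,0,0,0,0,0]]' | grep -E 'pos|^force'; python3 drive.py '[[-0.192,0,0,0,0,0,0],[-0.192,0,0,0,0,0,0],[-0.192,0,0,0,0,0,0],[-0.192,0,0,0,0,0,0],[-0.192,0,0,0,0,0,0],[0,0,0,0,0,0,0]]' | grep -E 'pos|^force'
```

```text
tool_pos: [429.3, 241.8, 102.9]
force: [-1.2, -0.4, -0.2]
tool_pos: [488.8, 226.2, 104.9]
force: [-1.0, -0.3, -0.0]
```

Scaled: -8 mm is -0.128.

```bash
python3 drive.py '[[-0.128,0,0,0,0,0,0],[-0.128,0,0,0,0,0,0],[0,0,0,0,0,0,0]]' | grep -E 'pos|^force'; python3 drive.py '[[-0.064,0,0,0,0,0,0],[0,0,0,0,0,0,0]]' | grep -E 'pos|^force'; python3 drive.py '[[-0.048,0,0,0,0,0,0],[0,0,0,0,0,0,0]]' | grep -E 'pos|^force'
```

```text
tool_pos: [503.8, 221.8, 105.0]
force: [0.6, 0.1, 0.5]
tool_pos: [507.2, 220.8, 105.0]
force: [0.1, 0.8, -0.1]
tool_pos: [510.0, 220.0, 105.0]
force: [-0.2, -0.2, 0.1]
```

```bash
cat > ball.py <<'E'
from h import *
from plant import bot, optics, close_job
import cv2
np.set_printoptions(precision=1,suppress=True)
r={}
for n in("side","top"):
    c=optics.read_camera(n);h=cv2.cvtColor(c["color"],cv2.COLOR_RGB2HSV)
    m=((h[...,0]<6)|(h[...,0]>174))&(h[...,1]>170)&(h[...,2]>60)
    k,l,st,ce=cv2.connectedComponentsWithStats(m.astype(np.uint8));r[n]=c
    print(n,[(st[i].tolist(),ce[i].round(1).tolist(),onz(n,ce[i],92)) for i in range(1,k) if st[i,4]>4 and (ce[i][0]<230)])
W=np.hstack([cv2.resize(r["side"]["color"][150:250,150:250,::-1],(400,400)),cv2.resize(r["top"]["color"][170:270,130:230,::-1],(400,400))])
import sys;cv2.imwrite(f"pics/{sys.argv[1]}.png",W)
E
python3 ball.py b1
```

```text
side [([217, 181, 7, 6, 27], [219.3, 183.4], array([539.4, 224.7,  92. ]))]
top []
```

View pics/b1.png

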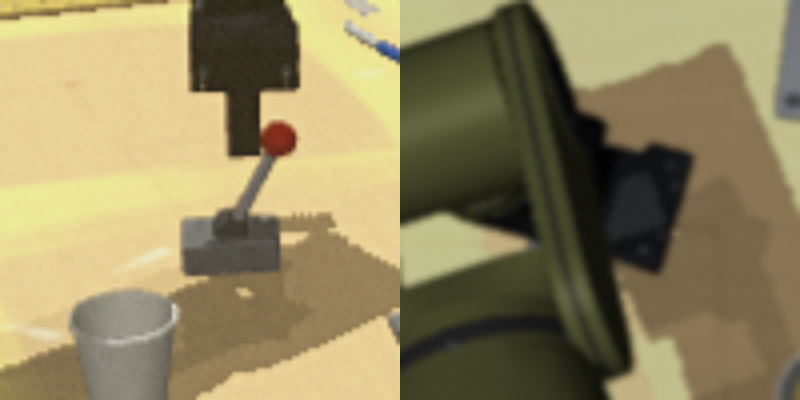

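The lever has followed and now leans away, with its ball at about (280,138) in the crop. It has moved about 65 of 77 mm, so I'll keep pushing until the stop is felt. The picture limit is used up, so from here I go by numbers.

Scaled: -4 mm is -0.064.

```bash
for i in 1; do :; done; python3 drive.py '[[-0.064,0,0,0,0,0,0],[0,0,0,0,0,0,0]]' | grep -E 'pos|^force'; python3 drive.py '[[-0.048,0,0,0,0,0,0],[0,0,0,0,0,0,0]]' | grep -E 'pos|^force'; python3 drive.py '[[-0.032,0,0,0,0,0,0],[0,0,0,0,0,0,0]]' | grep -E 'pos|^force'; python3 drive.py '[[-0.032,0,0,0,0,0,0],[0,0,0,0,0,0,0]]' | grep -E 'pos|^force'
```

```text
tool_pos: [512.8, 219.2, 104.8]
force: [-4.2, 2.5, 2.5]
tool_pos: [513.3, 219.1, 104.7]
force: [-13.0, 4.6, 7.4]
tool_pos: [513.5, 219.0, 104.7]
force: [-18.5, 5.5, 11.8]
tool_pos: [513.8, 219.0, 104.7]
force: [-24.4, 6.6, 14.5]
```

A hard stop is reached. Now I back off, rise, and check.

Scaled: -40 mm is -0.64, -30 mm is -0.48.

```bash
python3 drive.py '[[0.24,0,0,0,0,0,0],[0.48,0,0,0,0,0,0],[0.48,0,0,0,0,0,0],[0,0,-0.48,0,0,0,0],[0,0,-0.64,0,0,0,0],[0.32,0.32,-0.64,0,0,0,0],[0.48,0.48,0,0,0,0,0],[0.48,0.48,0,0,0,0,0],[0,0,0,0,0,0,0],[0,0,0,0,0,0,0]]'; python3 ball.py b2; python3 - <<'E'
from h import *
from plant import bot, optics, close_job
import cv2
for n in("side","top"):
    c=optics.read_camera(n);h=cv2.cvtColor(c["color"],cv2.COLOR_RGB2HSV);m=(h[...,0]>8)&(h[...,0]<24)&(h[...,1]>170)&(h[...,2]>60)
    k,l,st,ce=cv2.connectedComponentsWithStats(m.astype(np.uint8));print(n,[(st[i].tolist(),ce[i].round(1).tolist()) for i in range(1,k) if st[i,4]>12])
    for nm,b in dict(side=(("cup",(165,220,35,40)),("solv",(262,160,30,20)),("paint",(350,238,38,50))),top=(("cup",(222,252,32,32)),("solv",(148,114,36,42)),("paint",(322,118,34,34))))[n]:
        x,y,w,hh=b;print(n,nm,"mean change",np.abs(c["color"][y:y+hh,x:x+w].astype(int)-d[n]["color"][y:y+hh,x:x+w]).mean().round(1))
E
```

```text
clock: 20.25
tool_pos: [394.8, 337.0, 215.1]
ee_rot: [[-0.959, 0.283, 0.001], [0.283, 0.959, 0.001], [-0.001, 0.002, -1.0]]
force: [-0.0, 0.1, 0.3]
finger_gap: 0.9
gripper_force: 0.0
side [([217, 181, 7, 5, 26], [220.0, 183.3], array([541.4, 224.7,  92. ]))]
top [([168, 203, 9, 9, 62], [172.0, 207.2], array([536.1, 214.9,  92. ]))]
side [([268, 173, 8, 6, 41], [271.7, 175.3])]
side cup mean change 12.6
side solv mean change 10.3
side paint mean change 6.3
top [([300, 119, 5, 5, 17], [301.6, 120.8]), ([242, 168, 8, 8, 51], [245.5, 171.6])]
top cup mean change 9.9
top solv mean change 9.4
top paint mean change 9.6
```

```bash
python3 -c "
from plant import bot, optics, close_job
print(close_job())"
```

```text
the job is handed in; nothing more can be done
None
```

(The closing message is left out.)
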